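# Set out the mudroom bench for bulb planting

### The job

Get the bench ready for planting: stand the small clay pot upright in the clay saucer, and stand the silicone plant tag holder upright on the bench in the gap between the seed tray and the saucer, in line with the two. Put the three bulbs in the tray's three cells, one to a cell and tip up: the large round bulb in the middle cell, the tall slim bulb in the end cell nearer the saucer, and the low flat bulb in the end cell farther from it. Leave the wire spool and the trowel where they lie, let go of everything and leave it at rest.

Things in the scene. Friction and masses are not known exactly. Their poses are not given: they have to be found in the camera images.
- seed_tray: Green plastic seed-starting tray, fixed: open box 114 (its x) by 196 (its y) by 36 high, walls, floor and two dividers 4 thick. Three cells in a row along its y, each 106 (x) by 60 (y) inside, 32 deep, centres at x = 0, y = -64, 0, +64 mm. Origin: centre of its underside, on the bench. The saucer lies off its +y or its -y end (this changes), centre about 260 mm from the tray's centre.
- saucer: Clay saucer, fixed to the bench: shallow round dish, 80 across at the foot and 92 at the rim, 16 high, wall 4; its flat inner floor is 5 above the bench and about 72 across. Origin: centre of its underside. Empty at the start.
- wide_pot: Wide empty clay pot, fixed to the bench, not to be used: 92 across the rim, 66 high, standing off the other end of the tray than the saucer. Origin: centre of its underside.
- small_pot: Small empty clay pot, loose, about 110 g: 44 across the foot, 56 high, with an upright rim band 60 across on the top 16 mm (heights 40 to 56), 53 across just below the band. Grip across the rim band. Origin: centre of its underside, z along its axis.
- tag_holder: Grey hard silicone plant tag holder, loose, about 80 g: block 60 long (its x), 26 wide (its y), 32 high, slotted across its top, with two thin wooden tags that stand in end slots (x = -21 and +21 mm) up to 57 above the bench, 14 wide in y. Grip across its 26 mm width. Origin: centre of its underside.
- round_bulb: Large round brown flower bulb, loose, about 70 g: 50 across at its widest (heights 20 to 30), 58 high, flat foot 32 across, short tip on top. Stands upright on its foot. Origin: centre of its foot, z up through the tip.
- slim_bulb: Tall slim brown flower bulb, loose, about 40 g: 27 across at its widest (heights 18 to 30), 66 high, flat foot 22 across, long taper to the tip. Stands upright on its foot. Origin: centre of its foot, z up through the tip.
- flat_bulb: Low flat brown flower bulb (corm), loose, about 35 g: 38 across at its widest (heights 8 to 14), 25 high to its small tip, flat foot 30 across. Stands upright on its foot. Origin: centre of its foot, z up through the tip.
- wire_spool: Small spool of garden wire, loose bystander standing on the bench among the things: 38 across, 28 high. To be left where it is. Origin: centre of its underside.
- trowel: Steel trowel with wooden handle, loose bystander lying beyond the tray: 260 long, 62 wide, 25 high, along its own x axis, blade to +x. To be left where it is. Origin: on the bench under the middle of its length.
Not all that is in view belongs to the job. Of the things shaped like the saucer, the terracotta one is meant.

How it is judged:
By the outcome, as a careful person would: the job done as asked, in the order asked, and still so for the second after the job is handed in, with the robot touching nothing.
It also fails if it takes over 118 s, if anything falls off the work surface, if the arm or the gripper's body presses on something with over 40 N, if the wrist force passes 120 N, or if a joint passes its speed limit or range.

### The arm

A 6-joint arm with a two-finger parallel gripper is mounted at the origin on the work surface. World frame = base frame: x ahead of the robot, y to its left, z up, the work surface at z = 0. Lengths are in m, angles in rad, forces in N, time in s.
With the tool pointing down it reaches from about 0.425 to 0.95 m from the base axis. Payload 3.5 kg.
Tool frame: the origin (TCP) lies midway between the tips of the shut fingers; the grasp point (between the pads) lies 19 mm behind it; x points along the fingers, y is the direction in which the jaws open and shut, and the axes are right-handed (so a half turn about x gives the same grasp; the last joint's range is limited). The gripper opens to 85 mm and grips with 20 to 120 N. Pads are 22 mm wide; open, the fingers measure 114 mm over their backs; the gripper's body (76 mm by 85 mm) begins 54 mm behind the grasp point. The pads swing forward as they close: fully open they stand 13 mm farther back than shut.
Start: joints at [-1.489, 0.286, 1.577, -0, 1.279, -0.15], TCP at [0.155, -0.657, 0.231] pointing down, gripper open.
Joint ranges: [-2.77, 2.77], [-0.9, 2.22], [0.21, 2.48], [-1.53, 4.67], [0.24, 2.81], [-2.84, 2.84]. Speed limits (rad/s): [2.79, 2.79, 3.14, 3.14, 3.14, 3.14].

### API

Orientations are given as a unit quaternion [x, y, z, w].
In Python, from plant import sensors, optics, ctrl gives the robot as it stands.
- The arm moves only by the tool arm_command, never from a script. Its argument "increments" is a list that holds one entry, the list of rows, each a list of 4 numbers: the shift along the tool's x, y, z in cm, then the turn about the tool's x in rad. A call has 1 to 20 rows; each row shifts and turns the commanded pose from where the row before left it, along the tool's axes as they then stand; what a row does not reach is not made up. A row lasts 1/8 s, in which the tool goes at most 62.5 mm and 10.7 degrees, less where a joint would pass 70% of its speed; a pose out of reach is approached as far as the arm can. A call with a gripper value outside its range is refused whole. "grip" is the finger opening in cm, from 0 to 8.54, set as the call begins (left out, the last holds). The fingers move at their own pace and stop on an object; "grip_force" is the grip in N (left out, the last holds). Time passes only in rows, so rows that do not move let the fingers close. It gives the time, the measured TCP pose, the force and the opening at its end, in the units of the state.
- sensors.get_state(): the state, without advancing time (a new reading comes with each control period).
- optics.read_camera(name): name is "scene" or "top" or "wrist"; returns the picture (384x512x3 uint8, blue, green, red); there is no depth.
- optics.camera_model(name): a dict with "camera_matrix" (3x3 intrinsics, pixels), "dist" ([k1, k2, p1, p2, k3] as OpenCV has them; the pictures are not rectified), "world_from_camera" (4x4, takes a point from camera to world coordinates); the wrist camera has in their place "mount" (4x4, takes a point from camera to tool coordinates, whose origin is the TCP and whose axes are the tool frame's). Camera axes: x right, y up, looking along -z (the intrinsics and any distortion apply to the point x, -y, -z); pixel columns grow to the right and rows downward; lengths in m; the calibration is good to about 2 mm. A picture is of the moment at which its call begins: read the wrist's pose just before it. camera_model takes no time and is no camera call.
- ctrl.sign_off(): hands the job in, once; it reports no verdict.
Trained networks look in the newest picture that a camera, given by its name, has taken for a name from the list of things; names that differ only in an ending like _2 or _b are one class to them, and where a whole thing is asked for, a point or a joint stands for the part that bears it (a point fixed in the world has none). Each returns a list of dicts, best first, with "conf" (0 to 1); they miss things now and then, are a little off and sometimes report something else, mostly with a low value. They report only what shows in the picture. A call takes as long as a camera call. They do not tell look-alikes from the thing itself.
- optics.boxes_of(camera, query): "at" ([row, column] in pixels, amid what is visible of it).
- optics.place_of(camera, query): "at" ([row, column] in pixels: a listed point, or the origin of a listed thing).
The state is a dict: "time": time; "qpos": joint angles; "dq": joint speeds; "joint_efforts": joint torques, N m; "eef_pos": TCP position; "tcp_rot": TCP orientation; "contact_force": force on the tool from outside, world axes, zero at the start; "wrist_torque": the same for the moment, N m; "opening": opening from 0.0 (shut) to 1.0 (fully open).
Only numpy, scipy, OpenCV 4.12 (cv2) and the standard library are available. Lean on these libraries where they do the work, as an engineer would, in place of code of your own. Each camera call takes 0.05 s, during which the arm holds its last target.

## Working session

There is one attempt and no reset: what is moved stays moved. The work goes in short steps, Python scripts to look and compute and a tool call to move; the robot and the scene stay as the last step left them, time stands still between calls to the robot, and variables do not carry over. Pictures are saved under pics/ and viewed, and the job is handed in when it is done.

Besides the shell and the picture viewer there is one more tool, called after ">>>" by a JSON object that holds its "method" and its "body", one argument or row to a line. arm_command: Moves the arm, as the interface text tells. Its arguments: {"type":"object","properties":{"increments":{"type":"array","items":{"type":"array","items":{"type":"array","items":{"type":"number"}}}},"grip":{"type":"number"},"grip_force":{"type":"number"}},"required":["increments"]}

```bash
ls; mkdir -p pics
python3 - <<'E'
from plant import sensors, optics, ctrl
import cv2
print(sensors.get_state())
for n in ("scene","top","wrist"):
    im=optics.read_camera(n); cv2.imwrite(f"pics/a_{n}.png",im)
    m=optics.camera_model(n); print(n,{k:__import__('numpy').round(v,4).tolist() for k,v in m.items()})
E
```

```text
pics
{'time': 0.0, 'qpos': array([-1.48900636e+00,  2.87201715e-01,  1.57818658e+00, -1.71732769e-06,
        1.27859387e+00, -1.50026673e-01]), 'dq': array([-0.000646  , -0.00037878, -0.00171771,  0.00013608, -0.0029867 ,
        0.00070209]), 'joint_efforts': array([-3.06340127e-06, -4.05986702e+01, -2.92625284e+01, -1.90026640e-04,
        5.76629187e-03, -1.53247851e-05]), 'eef_pos': array([ 0.15503486, -0.65627638,  0.22991795]), 'tcp_rot': array([ 0.70238992,  0.08262063, -0.70233344,  0.08093193]), 'contact_force': array([-0.14416747, -0.70821446, -0.50029684]), 'wrist_torque': array([ 0.01028908, -0.02229763,  0.00871438]), 'opening': 1.003321313187056}
scene {'camera_matrix': [[383.1558, 0.0, 251.3989], [0.0, 383.1558, 189.5292], [0.0, 0.0, 1.0]], 'dist': [-0.0067, 0.0, 0.0, 0.0, 0.0], 'world_from_camera': [[-0.4839, -0.7249, 0.4902, 1.0942], [0.8751, -0.3957, 0.2787, 0.2818], [-0.008, 0.5638, 0.8259, 0.9333], [0.0, 0.0, 0.0, 1.0]]}
top {'camera_matrix': [[400.6173, 0.0, 254.2525], [0.0, 400.6173, 195.5212], [0.0, 0.0, 1.0]], 'dist': [0.0173, 0.0, 0.0, 0.0, 0.0], 'world_from_camera': [[-0.0117, 0.9883, -0.1523, 0.4048], [-0.9999, -0.0096, 0.0144, 0.0093], [0.0127, 0.1525, 0.9882, 1.007], [0.0, 0.0, 0.0, 1.0]]}
wrist {'camera_matrix': [[300.2642, 0.0, 258.2222], [0.0, 300.2642, 192.7448], [0.0, 0.0, 1.0]], 'dist': [-0.0605, 0.0, 0.0, 0.0, 0.0], 'mount': [[-0.0004, 0.316, -0.9487, -0.1428], [1.0, 0.0011, -0.0001, 0.0], [0.0011, -0.9487, -0.316, -0.0819], [0.0, 0.0, 0.0, 1.0]]}
```

View pics/a_scene.png

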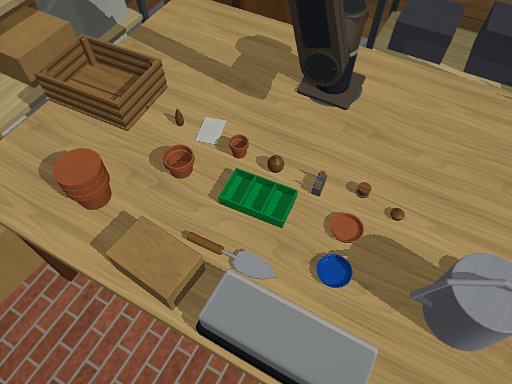

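View pics/a_top.png

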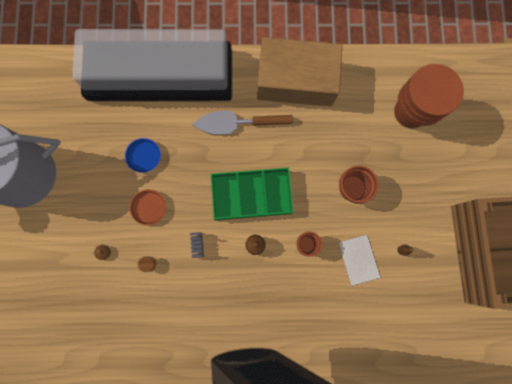

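View pics/a_wrist.png

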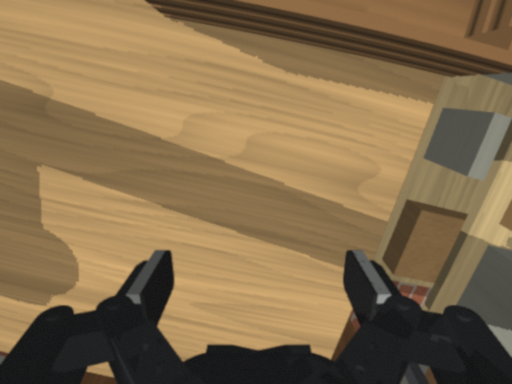

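```bash
cat > h.py <<'E'
import numpy as np, cv2
from plant import sensors, optics, ctrl
from scipy.spatial.transform import Rotation as R
def wfc(cam,st=None):
    m=optics.camera_model(cam)
    if cam!="wrist": return np.array(m["world_from_camera"])
    st=st or sensors.get_state()
    T=np.eye(4);T[:3,:3]=R.from_quat(st["tcp_rot"]).as_matrix();T[:3,3]=st["eef_pos"]
    return T@np.array(m["mount"])
def ray(cam,at,st=None):
    m=optics.camera_model(cam)
    p=cv2.undistortPoints(np.array([[[at[1],at[0]]]],float),np.array(m["camera_matrix"]),np.array(m["dist"]))[0,0]
    T=wfc(cam,st); d=T[:3,:3]@np.array([p[0],-p[1],-1]); return T[:3,3],d
def onz(cam,at,z,st=None):
    o,d=ray(cam,at,st); return o+d*(z-o[2])/d[2]
def proj(cam,P,st=None):
    m=optics.camera_model(cam);T=np.linalg.inv(wfc(cam,st))
    P=np.atleast_2d(P);c=P@T[:3,:3].T+T[:3,3]; c=c*[1,-1,-1]
    return cv2.projectPoints(c,np.zeros(3),np.zeros(3),np.array(m["camera_matrix"]),np.array(m["dist"]))[0][:,0]
E
python3 - <<'E'
from h import *
for c in ("top","scene"):
    for q in "seed_tray saucer small_pot tag_holder round_bulb slim_bulb flat_bulb wire_spool wide_pot trowel".split():
        for r in optics.place_of(c,q)[:3]: print(c,q,round(r["conf"],2),np.round(r["at"],1),np.round(onz(c,r["at"],0),3)[:2])
a=cv2.imread("pics/a_top.png")[215:295,80:440]; cv2.imwrite("pics/b1.png",cv2.resize(a[:,:200],None,fx=4,fy=4,interpolation=2)); cv2.imwrite("pics/b2.png",cv2.resize(a[:,160:],None,fx=4,fy=4,interpolation=2))
a=cv2.imread("pics/a_scene.png")[100:250,160:420]; cv2.imwrite("pics/b3.png",cv2.resize(a,None,fx=3,fy=3,interpolation=2))
E
```

```text
top seed_tray 0.95 [196.6 252. ] [0.557 0.   ]
top saucer 0.87 [158.2 141.2] [0.66  0.284]
top saucer 0.56 [207.8 146.3] [0.531 0.267]
top small_pot 0.74 [244.7 306.9] [ 0.434 -0.135]
top tag_holder 0.59 [246.2 193.9] [0.434 0.146]
top round_bulb 0.69 [246.1 256.5] [ 0.432 -0.009]
top round_bulb 0.48 [265.6 147.6] [0.388 0.26 ]
top round_bulb 0.3 [208.3 149.4] [0.53  0.259]
top slim_bulb 0.42 [252.9 400.3] [ 0.412 -0.368]
top flat_bulb 0.51 [252.1 102.3] [0.422 0.372]
top wire_spool 0.72 [262.9 149.2] [0.394 0.256]
top wire_spool 0.67 [244.4 255.5] [ 0.436 -0.007]
top wide_pot 0.93 [188.6 349.9] [ 0.575 -0.25 ]
top trowel 0.83 [120.5 242.4] [0.759 0.023]
top trowel 0.52 [251.1 397.5] [ 0.416 -0.361]
scene seed_tray 0.94 [198.3 258.6] [0.557 0.   ]
scene seed_tray 0.61 [257.1 231.2] [0.754 0.024]
scene saucer 0.8 [230.7 346.1] [0.535 0.261]
scene saucer 0.76 [273.1 332.5] [0.668 0.275]
scene small_pot 0.57 [153.7 238.6] [ 0.44  -0.135]
scene tag_holder 0.54 [190.3 316.9] [0.45  0.137]
scene slim_bulb 0.59 [122.4 179.5] [ 0.417 -0.377]
scene flat_bulb 0.54 [218.6 395.6] [0.433 0.369]
scene flat_bulb 0.44 [257.8 230.3] [0.757 0.023]
scene wire_spool 0.45 [193.  360.4] [0.398 0.253]
scene wide_pot 0.58 [170.4 182.6] [ 0.579 -0.252]
```

View pics/b1.png

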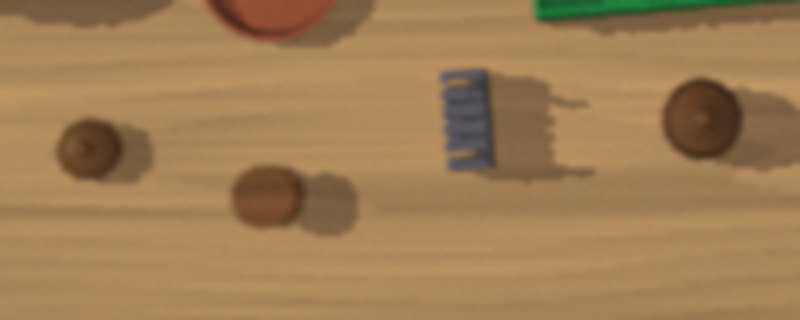

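View pics/b2.png

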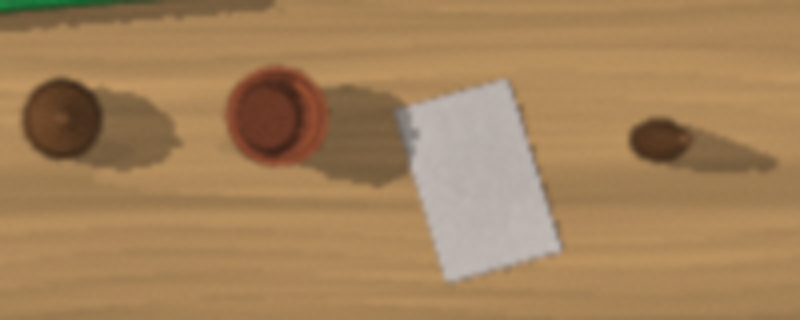

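View pics/b3.png

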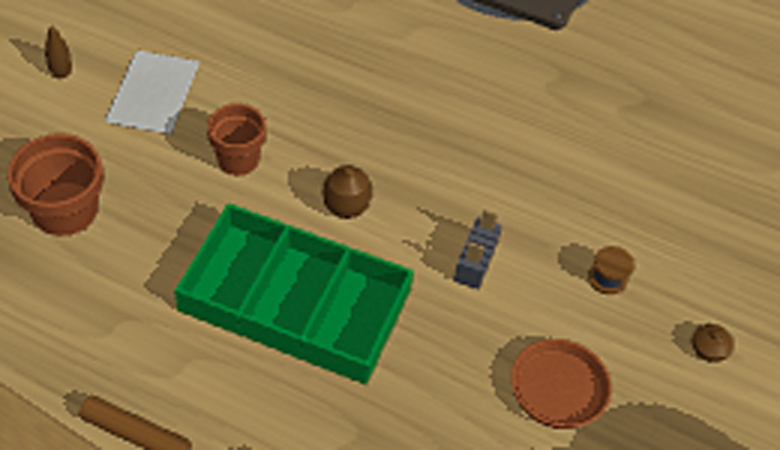

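```bash
cat > m.py <<'E'
from h import *
def f(c,x0,y0,s,cx,cy,z):
    at=[(cy+.5)/s-.5+y0,(cx+.5)/s-.5+x0]; return np.round(onz(c,at,z)[:2],4)
E
python3 - <<'E'
from m import *
T=lambda *a:f("top",80,215,4,*a); T2=lambda *a:f("top",240,215,4,*a); S=lambda *a:f("scene",160,100,3,*a)
print("round",T(702.5,118.5,.025),S(347.5,194,.022))
print("pot",T2(277,116,.052),S(237,127,.052))
print("flat",T(89.5,149,.011),S(713,344,.011))
print("spool",T(267,196,.026))
print("slim",T2(659,140,.028),T2(683,137,.06),S(58,55,.024),S(53,28,.066))
for p in [(440,72),(488,70),(495,168),(448,170)]: print("hold",T(*p,.032))
st=sensors.get_state();M=R.from_quat(st["tcp_rot"]).as_matrix();print(M.round(3))
a=cv2.imread("pics/a_top.png")
def mask(a,lo,hi):return cv2.inRange(cv2.cvtColor(a,cv2.COLOR_BGR2HSV),lo,hi)
for c in("top","scene"):
    a=cv2.imread(f"pics/a_{c}.png"); m=mask(a,(50,120,30),(75,255,255))
    n,l,s,ce=cv2.connectedComponentsWithStats(m); i=1+s[1:,4].argmax(); mm=(l==i).astype(np.uint8)
    # fit tray pose by silhouette IoU
    from scipy.optimize import minimize
    def iou(p):
        x,y,t=p; P=[]
        for z in(0,.036):
            for u,v in((-1,-1),(1,-1),(1,1),(-1,1)):
                u,v=u*.057,v*.098; P.append([x+u*np.cos(t)-v*np.sin(t),y+u*np.sin(t)+v*np.cos(t),z])
        q=(cv2.convexHull(proj(c,np.array(P)).astype(np.float32))*16).astype(np.int32)
        r=np.zeros(mm.shape,np.uint8); cv2.fillConvexPoly(r,q,1,shift=4)
        return -(r&mm).sum()/(r|mm).sum()
    b=minimize(iou,[.557,0,.03],method="Nelder-Mead",options=dict(initial_simplex=[[.557,0,.03],[.565,0,.03],[.557,.01,.03],[.557,0,-.05]])); print(c,"tray",b.x.round(4),b.fun)
    m=cv2.inRange(cv2.cvtColor(a,cv2.COLOR_BGR2HSV),(0,130,60),(9,255,255))
    n,l,s,ce=cv2.connectedComponentsWithStats(m)
    for k in range(1,n):
        if s[k,4]>100: print(s[k],ce[k].round(1), onz(c,[s[k][1]+(s[k][3]-1)/2,s[k][0]+(s[k][2]-1)/2],.014)[:2].round(4))
a=cv2.imread("pics/a_top.png")[130:240,110:215];cv2.imwrite("pics/c1.png",cv2.resize(a,None,fx=4,fy=4,interpolation=2))
E
```

```text
round [ 0.4361 -0.006 ] [ 0.4381 -0.0065]
pot [ 0.4353 -0.1327] [ 0.4364 -0.1344]
flat [0.4225 0.3686] [0.4253 0.3677]
spool [0.3929 0.2562]
slim [ 0.4192 -0.3677] [ 0.4204 -0.3696] [ 0.4188 -0.3733] [ 0.4195 -0.371 ]
hold [0.4656 0.1527]
hold [0.4665 0.1237]
hold [0.4078 0.119 ]
hold [0.407  0.1471]
[[ 0.     0.23  -0.973]
 [-0.    -0.973 -0.23 ]
 [-1.     0.     0.   ]]
top tray [ 0.4343  0.1033 -0.1567] 0.0
[  4   0  12  22 230] [ 9.6 10.5] [1.0601 0.6376]
[ 36   0  13  23 264] [41.8 10.6] [1.0592 0.553 ]
[ 68   0  12  23 237] [73.3 10.8] [1.0596 0.4705]
[100   0  12  23 228] [105.4  11.1] [1.0599 0.3861]
[131   0  13  23 249] [137.   11.1] [1.0601 0.3027]
[163   0  12  23 249] [168.1  11.1] [1.0602 0.2188]
[195   0  11  23 244] [199.8  10.8] [1.0602 0.1346]
[226   0  11  23 253] [231.  11.] [1.0601 0.0515]
[257   0  11  23 253] [262.  11.] [ 1.0598 -0.0318]
[288   0  11  23 238] [293.3  10.8] [ 1.0595 -0.1153]
[319   0  12  23 262] [324.3  11.2] [ 1.059  -0.2002]
[350   0  12  23 247] [355.1  11. ] [ 1.0584 -0.2839]
[381   0  12  23 221] [386.3  10.8] [ 1.0577 -0.3676]
[411   0  
[... 2969 characters left out ...]
[117 332  42  52 564] [137.6 358.9] [ 1.0705 -0.0319]
[179 337  17  17 119] [187.3 344.8] [0.9946 0.0504]
[ 28 345  41  39 502] [ 49.8 365.6] [ 1.1783 -0.1986]
[ 92 347  37  37 444] [111.  366.8] [ 1.1126 -0.0758]
[178 347  33  37 425] [194.8 366.5] [1.022  0.0879]
[155 349  33  35 430] [172.7 368. ] [1.0484 0.0444]
[209 356  17  16 123] [217.5 363.5] [0.9947 0.131 ]
[  7 360  29  24 262] [ 22.3 373.3] [ 1.2187 -0.2398]
[ 71 363  26  21 215] [ 83.9 374.8] [ 1.1536 -0.1162]
[219 365  24  19 210] [231.1 375.5] [0.9986 0.1681]
[134 366  24  18 185] [145.9 375.8] [1.0896 0.0054]
[198 369  21  15 173] [208.4 377.4] [1.0258 0.1271]<stdin>:24: RuntimeWarning: overflow encountered in scalar negative
```

View pics/c1.png

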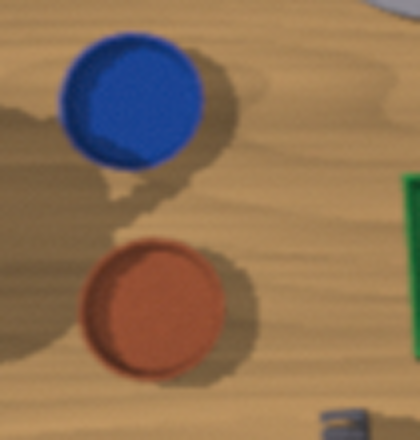

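Run:
```python
from m import *
from scipy.optimize import minimize
for c in("top","scene"):
    a=cv2.imread(f"pics/a_{c}.png"); m=cv2.inRange(cv2.cvtColor(a,cv2.COLOR_BGR2HSV),(50,120,30),(75,255,255))
    n,l,s,ce=cv2.connectedComponentsWithStats(m); i=1+s[1:,4].argmax(); mm=(l==i)
    def iou(p):
        x,y,t=p; P=[]
        for z in(0,.036):
            for u,v in((-1,-1),(1,-1),(1,1),(-1,1)):
                u,v=u*.057,v*.098; P.append([x+u*np.cos(t)-v*np.sin(t),y+u*np.sin(t)+v*np.cos(t),z])
        q=(cv2.convexHull(proj(c,np.array(P)).astype(np.float32))*16).round().astype(np.int32)
        r=np.zeros(mm.shape,np.uint8); cv2.fillConvexPoly(r,q,1,shift=4); r=r>0
        return -float((r&mm).sum())/(r|mm).sum()
    b=minimize(iou,[.557,0,.03],method="Nelder-Mead",options=dict(initial_simplex=[[.557,0,.03],[.565,0,.03],[.557,.01,.03],[.557,0,-.05]])); print(c,"tray",b.x.round(4),b.fun)
```

```text
top tray [0.5616 0.001  0.054 ] -0.9249935782173131
scene tray [5.629e-01 1.000e-04 7.320e-02] -0.9694263139814496
```

Run:
```python
from m import *
a=cv2.imread("pics/a_top.png")[160:228,202:300]
b=cv2.resize(a,None,fx=8,fy=8,interpolation=2)
def dr(x,y,t):
    for z,col in((0.036,(255,255,255)),(0,(0,0,255))):
        P=[[x+u*.057*np.cos(t)-v*.098*np.sin(t),y+u*.057*np.sin(t)+v*.098*np.cos(t),z] for u,v in((-1,-1),(1,-1),(1,1),(-1,1))]
        q=(proj("top",P)-[202,160]+.5)*8-.5
        cv2.polylines(b,[q.round().astype(np.int32)],True,col,1)
dr(.562,.0005,.066)
cv2.imwrite("pics/d.png",b)
```

```text
(no output)
```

View pics/d.png

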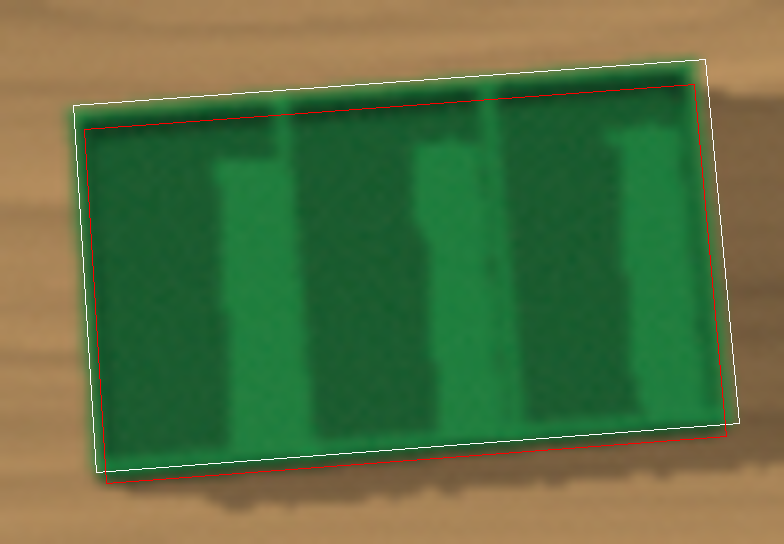

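>>> {"method": "arm_command", "body": {
  "increments": [
    [[0, 0, 0, -0.176], [0, 0, 0, -0.176], [0, 0, 0, -0.176], [0, 0, 0, -0.176], [0, 0, 0, -0.176], [0, 0, 0, -0.176], [0, 0, 0, -0.176], [0, 0, 0, -0.173], [0, 0, 0, 0]]
  ],
  "grip": 8.5,
  "grip_force": 30
}}

```text
time: 2.28
eef_pos: [0.1551, -0.6569, 0.2313]
tcp_rot: [0.484, 0.516, -0.484, 0.516]
contact_force: [-0.1, 0.4, -0.5]
opening: 0.997
```

```bash
cat > d.py <<'E'
from h import *
import sys
# target x y z [jawdeg]
def rel(x,y,z):
    st=sensors.get_state(); M=R.from_quat(st["tcp_rot"]).as_matrix(); p=st["eef_pos"]
    d=M.T@(np.array([x,y,z])-p)*100
    print("pos",p.round(4),"jaw",np.degrees(np.arctan2(M[1,1],M[0,1])).round(2),"shift cm",d.round(2),"open",round(st["opening"],3),"F",st["contact_force"].round(1),"t",round(st["time"],2),"q",st["qpos"].round(2))
if __name__=="__main__": rel(*map(float,sys.argv[1:4]))
E
python3 d.py .436 -.1335 .16
```

```text
pos [ 0.1551 -0.6569  0.2313] jaw 3.67 shift cm [  7.13  31.38 -50.44] open 0.997 F [-0.1  0.4 -0.5] t 2.27 q [-1.49  0.29  1.58  0.    1.28 -1.55]
```

>>> {"method": "arm_command", "body": {
  "increments": [
    [[0, 1.0, -2.0, 0], [0, 2.5, -4.0, 0], [0, 3.3, -5.2, 0], [0.5, 3.4, -5.3, 0], [0.5, 3.4, -5.3, 0], [0.5, 3.4, -5.3, 0], [0.5, 3.4, -5.3, 0], [1, 3.4, -5.3, 0], [1, 3.2, -5.2, 0], [1, 2.5, -4.0, 0], [1.2, 1.3, -2.5, 0], [0.5, 0.5, -1.0, 0], [0, 0, 0, 0], [0, 0, 0, 0]]
  ]
}}

```text
time: 4.03
eef_pos: [0.4324, -0.1379, 0.1653]
tcp_rot: [0.484, 0.515, -0.484, 0.516]
contact_force: [-0.3, -0.8, -0.2]
opening: 0.999
```

```bash
python3 d.py .436 -.1335 .029
python3 - <<'E'
from h import *
st=sensors.get_state(); im=optics.read_camera("wrist"); 
for P in ([.436,-.1335,.056],[.436,-.1335,.0]):
    q=proj("wrist",P,st)[0]; print(q); cv2.circle(im,tuple(int(v) for v in q.round()),3,(255,0,0),-1)
cv2.imwrite("pics/e.png",im)
E
```

```text
pos [ 0.4324 -0.1379  0.1653] jaw 3.68 shift cm [13.63  0.38 -0.43] open 0.999 F [-0.3 -0.8 -0.2] t 4.03 q [-0.53 -0.15  2.16 -0.    1.13 -0.6 ]
[261.97571072 185.19933181]
[261.28051767 169.60485244]
```

View pics/e.png

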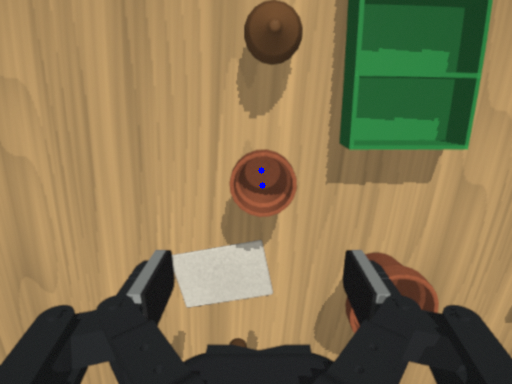

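>>> {"method": "arm_command", "body": {
  "increments": [
    [[1.0, 0.4, -0.5, 0], [2.5, 0.1, -0.1, 0], [3, 0, 0, 0], [3, 0, 0, 0], [2.5, 0, 0, 0], [1.2, 0, 0, 0], [0.4, 0, 0, 0], [0, 0, 0, 0]]
  ]
}}

```text
time: 5.08
eef_pos: [0.4373, -0.1308, 0.0292]
tcp_rot: [0.483, 0.516, -0.483, 0.516]
contact_force: [-0.8, 0.3, 0.8]
opening: 0.999
```

>>> {"method": "arm_command", "body": {
  "increments": [
    [[0, 0, 0, 0], [0, 0, 0, 0], [0, 0, 0, 0], [0, 0, 0, 0], [0, 0, 0, 0], [0, 0, 0, 0]]
  ],
  "grip": 5,
  "grip_force": 30
}}

```text
time: 5.82
eef_pos: [0.4375, -0.131, 0.0302]
tcp_rot: [0.483, 0.516, -0.483, 0.517]
contact_force: [-2.7, -0.1, 6.0]
opening: 0.687
```

```bash
python3 d.py .436 -.1335 .17
```

```text
pos [ 0.4375 -0.131   0.0302] jaw 3.8 shift cm [-13.98  -0.15   0.26] open 0.687 F [-2.7 -0.1  6. ] t 5.83 q [-0.51  0.08  2.23 -0.    0.83 -0.58]
```

>>> {"method": "arm_command", "body": {
  "increments": [
    [[-0.5, 0, 0, 0], [-2, 0, 0, 0], [-3, 0, 0, 0], [-3, 0, 0, 0], [-3, 0, 0, 0], [-1.5, 0, 0, 0], [0, 0, 0, 0]]
  ]
}}

```text
time: 6.7
eef_pos: [0.4374, -0.1307, 0.1596]
tcp_rot: [0.483, 0.515, -0.483, 0.517]
contact_force: [0.1, 0.8, -1.5]
opening: 0.675
```

```bash
python3 d.py .5315 .2606 .16;  python3 - <<'E'
from h import *
st=sensors.get_state(); im=optics.read_camera("wrist"); cv2.imwrite("pics/f.png",im)
E
```

```text
pos [ 0.4374 -0.1307  0.1596] jaw 3.78 shift cm [ -0.06  11.97 -38.43] open 0.675 F [ 0.1  0.8 -1.5] t 6.7 q [-0.51 -0.14  2.16  0.    1.11 -0.58]
```

View pics/f.png

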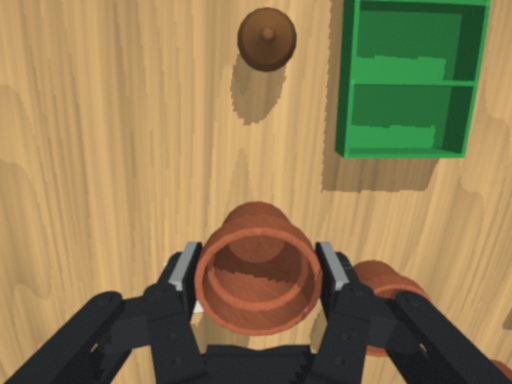

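Run:
```python
from h import *
st=sensors.get_state(); print(onz("wrist",[280,258.5],st["eef_pos"][2]+.027,st)-st["eef_pos"])
```

```text
[0.00051807 0.00115911 0.027     ]
```

>>> {"method": "arm_command", "body": {
  "increments": [
    [[0, 0.5, -1.6, 0], [0, 1.1, -3.5, 0], [0, 1.6, -5.0, 0], [0, 1.6, -5.0, 0], [0, 1.6, -5.0, 0], [0, 1.6, -5.0, 0], [0, 1.6, -5.0, 0], [0, 1.1, -4.2, 0], [0, 0.8, -2.6, 0], [0, 0.4, -1.2, 0], [0, 0.1, -0.3, 0], [0, 0, 0, 0], [0, 0, 0, 0]]
  ]
}}

```text
time: 8.38
eef_pos: [0.5312, 0.2597, 0.1586]
tcp_rot: [0.483, 0.516, -0.484, 0.516]
contact_force: [-0.1, -0.3, -0.9]
opening: 0.68
```

```bash
python3 d.py .5315 .2606 .034;  python3 - <<'E'
from h import *
st=sensors.get_state(); im=optics.read_camera("top"); cv2.imwrite("pics/g.png",cv2.resize(im[130:290,80:240],None,fx=4,fy=4,interpolation=2))
im=optics.read_camera("scene"); cv2.imwrite("pics/g2.png",cv2.resize(im[120:280,270:430],None,fx=4,fy=4,interpolation=2))
E
```

```text
pos [0.5312 0.2597 0.1586] jaw 3.71 shift cm [12.46  0.04 -0.09] open 0.68 F [-0.1 -0.3 -0.9] t 8.38 q [ 0.28  0.17  1.85 -0.    1.12  0.22]
```

View pics/g2.png

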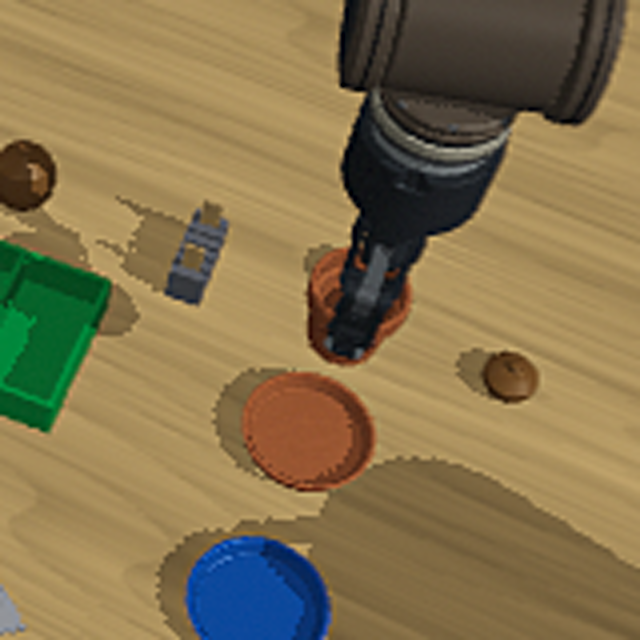

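Run:
```python
from h import *
print(onz("scene",[227.2,346.9],.015),onz("top",[207,147.5],.015))
```

```text
[0.53329168 0.25939822 0.015     ] [0.53138281 0.26032658 0.015     ]
```

>>> {"method": "arm_command", "body": {
  "increments": [
    [[0.8, 0, 0, 0], [2, 0, 0, 0], [2.8, 0, 0, 0], [2.6, 0, 0, 0], [2, 0, 0, 0], [1.1, 0, 0, 0], [0.6, 0, 0, 0], [0.3, 0, 0, 0], [0, 0, 0, 0], [0, 0, 0, 0]]
  ]
}}

```text
time: 9.72
eef_pos: [0.5318, 0.2608, 0.0376]
tcp_rot: [0.484, 0.516, -0.483, 0.516]
contact_force: [0.2, -0.1, -1.2]
opening: 0.681
```

```bash
python3 d.py .5315 .2596 .0355
```

```text
pos [0.5318 0.2608 0.0376] jaw 3.78 shift cm [ 0.21 -0.04  0.12] open 0.681 F [ 0.2 -0.1 -1.2] t 9.72 q [0.28 0.34 1.9  0.   0.9  0.22]
```

>>> {"method": "arm_command", "body": {
  "increments": [
    [[0.1, 0, 0.1, 0], [0.1, 0, 0, 0], [0, 0, 0, 0]]
  ]
}}

```text
time: 10.1
eef_pos: [0.5316, 0.2597, 0.0353]
tcp_rot: [0.483, 0.516, -0.483, 0.516]
contact_force: [-1.1, 0.5, 1.6]
opening: 0.68
```

>>> {"method": "arm_command", "body": {
  "increments": [
    [[0, 0, 0, 0], [0, 0, 0, 0], [0, 0, 0, 0], [0, 0, 0, 0], [0, 0, 0, 0], [-1, 0, 0, 0], [-2.5, 0, 0, 0], [-3, 0, 0, 0], [-3, 0, 0, 0], [-2, 0, 0, 0], [-0.5, 0, 0, 0]]
  ],
  "grip": 8.2
}}

```text
time: 11.48
eef_pos: [0.5323, 0.2599, 0.1568]
tcp_rot: [0.484, 0.516, -0.482, 0.517]
contact_force: [-0.3, 0.2, 0.4]
opening: 0.961
```

```bash
python3 d.py .437 .1355 .14;  python3 - <<'E'
from h import *
st=sensors.get_state(); im=optics.read_camera("wrist"); cv2.imwrite("pics/h.png",im)
E
```

```text
pos [0.5323 0.2599 0.1568] jaw 3.78 shift cm [  1.64 -10.33  11.78] open 0.961 F [-0.3  0.2  0.4] t 11.47 q [ 0.28  0.18  1.85 -0.    1.11  0.22]
```

View pics/h.png

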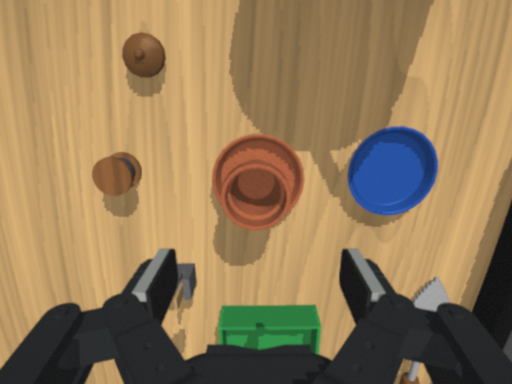

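>>> {"method": "arm_command", "body": {
  "increments": [
    [[0, -1.3, 1.5, 0], [0, -2.6, 3.0, 0], [0, -2.9, 3.3, 0], [0, -2.2, 2.5, 0], [0, -1.3, 1.5, 0], [0, 0, 0, -0.17], [0, 0, 0, -0.18], [0, 0, 0, -0.18], [0, 0, 0, -0.18], [0, 0, 0, -0.18], [0, 0, 0, -0.18], [0, 0, 0, -0.18], [0, 0, 0, -0.18], [0, 0, 0, -0.16], [0, 0, 0, 0], [0, 0, 0, 0]]
  ],
  "grip": 6
}}

```text
time: 13.52
eef_pos: [0.4359, 0.135, 0.154]
tcp_rot: [-0.029, 0.707, 0.029, 0.706]
contact_force: [0.6, 0.1, -0.5]
opening: 0.702
```

```bash
python3 d.py .437 .1355 .002;  python3 - <<'E'
from h import *
st=sensors.get_state(); im=optics.read_camera("wrist"); 
for P in ([.4367,.1356,.032],[.4367+.03,.1356+.0026,.032],[.4367-.03,.1356-.0026,.032]):
    q=proj("wrist",P,st)[0]; print(q); cv2.circle(im,tuple(int(v) for v in q.round()),2,(0,0,255),-1)
cv2.imwrite("pics/i.png",im)
E
```

```text
pos [0.4359 0.135  0.154 ] jaw 94.75 shift cm [15.2   0.04  0.14] open 0.702 F [ 0.6  0.1 -0.5] t 13.53 q [ 0.08 -0.13  2.17  0.    1.1  -1.58]
[258.87275444 186.03825328]
[258.99550217 216.19164566]
[258.740494   153.77339229]
```

View pics/i.png

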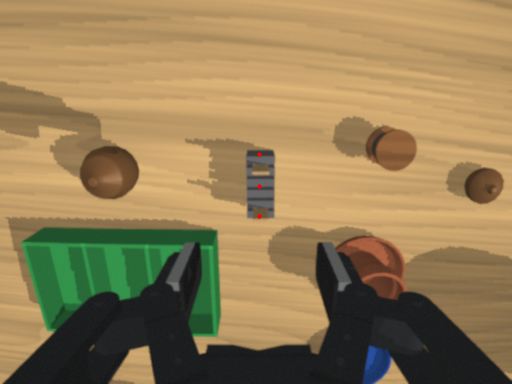

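>>> {"method": "arm_command", "body": {
  "increments": [
    [[1, 0, 0.1, 0], [2.5, 0.1, 0, 0], [3, 0, 0, 0], [3, 0, 0, 0], [2.5, 0, 0, 0], [1.6, 0, 0, 0], [0.9, 0, 0, 0], [0.4, 0, 0, 0], [0, 0, 0, 0], [0, 0, 0, 0]]
  ]
}}

```text
time: 14.82
eef_pos: [0.438, 0.1362, 0.0065]
tcp_rot: [-0.03, 0.706, 0.03, 0.707]
contact_force: [-0.2, 0.1, 0.7]
opening: 0.702
```

>>> {"method": "arm_command", "body": {
  "increments": [
    [[0, 0, 0, 0], [0, 0, 0, 0], [0, 0, 0, 0], [0, 0, 0, 0], [0, 0, 0, 0], [0, 0, 0, 0], [0, 0, 0, 0]]
  ],
  "grip": 1.8,
  "grip_force": 30
}}

```text
time: 15.7
eef_pos: [0.4377, 0.1362, 0.0062]
tcp_rot: [-0.03, 0.706, 0.03, 0.707]
contact_force: [-0.2, -0.2, 5.9]
opening: 0.3
```

```bash
python3 d.py .544 .1565 .12
```

```text
pos [0.4377 0.1362 0.0062] jaw 94.88 shift cm [-11.37   1.12  10.77] open 0.3 F [-0.2 -0.2  5.9] t 15.7 q [ 0.08  0.14  2.23  0.    0.77 -1.58]
```

>>> {"method": "arm_command", "body": {
  "increments": [
    [[-0.5, 0, 0, 0], [-2, 0, 0, 0], [-3, 0, 0, 0], [-3, 0, 0, 0], [-2, 0, 0, 0.1], [-1, 0, 0, 0.17], [0, 0, 0, 0.17], [0, 0, 0, 0.18], [0, 0, 0, 0.18], [0, 0, 0, 0.18], [0, 0, 0, 0.18], [0, 0, 0, 0.17], [0, 0, 0, 0.14], [0, 0, 0, 0.09], [0, 0, 0, 0]]
  ]
}}

```text
time: 17.58
eef_pos: [0.4365, 0.1361, 0.12]
tcp_rot: [0.475, 0.524, -0.476, 0.523]
contact_force: [-0.6, -0.1, -1.2]
opening: 0.292
```

```bash
python3 d.py .544 .1565 .12;  python3 - <<'E'
from h import *
st=sensors.get_state(); im=optics.read_camera("wrist"); cv2.imwrite("pics/j.png",im)
for r,c in ((0,0),): pass
E
```

```text
pos [0.4365 0.1361 0.12  ] jaw 5.56 shift cm [-1.00e-02  1.09e+01 -9.90e-01] open 0.292 F [-0.6 -0.1 -1.2] t 17.57 q [ 0.08 -0.08  2.19 -0.    1.03 -0.02]
```

View pics/j.png

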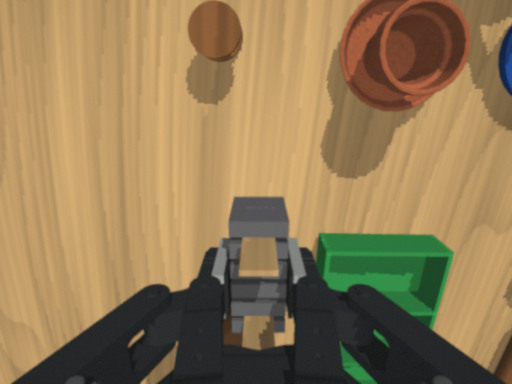

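>>> {"method": "arm_command", "body": {
  "increments": [
    [[0, 1, -0.1, 0], [0, 2.2, -0.2, 0], [0, 2.9, -0.2, 0], [0, 2.6, -0.2, 0], [0, 1.5, -0.1, 0], [0, 0.7, -0.1, 0], [0, 0, 0, 0], [0, 0, 0, 0]]
  ]
}}

```text
time: 18.62
eef_pos: [0.5442, 0.1555, 0.1205]
tcp_rot: [0.475, 0.524, -0.476, 0.523]
contact_force: [0.3, -0.1, -2.3]
opening: 0.305
```

```bash
python3 d.py .544 .1555 .006
```

```text
pos [0.5442 0.1555 0.1205] jaw 5.51 shift cm [ 1.145e+01 -1.000e-02  0.000e+00] open 0.305 F [ 0.3 -0.1 -2.3] t 18.62 q [0.1  0.17 1.93 0.   1.04 0.  ]
```

>>> {"method": "arm_command", "body": {
  "increments": [
    [[0.8, 0, 0, 0], [2, 0, 0, 0], [2.8, 0, 0, 0], [2.4, 0, 0, 0], [1.6, 0, 0, 0], [0.9, 0, 0, 0], [0.5, 0, 0, 0], [0.3, 0, 0, 0], [0.1, 0, 0, 0], [0, 0, 0, 0], [0, 0, 0, 0]]
  ]
}}

```text
time: 20.0
eef_pos: [0.5452, 0.1556, 0.0072]
tcp_rot: [0.476, 0.523, -0.475, 0.524]
contact_force: [0.5, 0.1, -1.1]
opening: 0.294
```

```bash
python3 d.py .544 .1555 .006
```

```text
pos [0.5452 0.1556 0.0072] jaw 5.5 shift cm [ 0.12 -0.12 -0.  ] open 0.294 F [ 0.5  0.1 -1.1] t 20.0 q [0.1  0.34 1.97 0.   0.83 0.  ]
```

>>> {"method": "arm_command", "body": {
  "increments": [
    [[0.1, -0.1, 0, 0], [0, 0, 0, 0]]
  ]
}}

```text
time: 20.25
eef_pos: [0.5444, 0.1555, 0.0063]
tcp_rot: [0.476, 0.523, -0.475, 0.524]
contact_force: [0.0, 0.9, 0.6]
opening: 0.299
```

>>> {"method": "arm_command", "body": {
  "increments": [
    [[0, 0, 0, 0], [0, 0, 0, 0], [0, 0, 0, 0], [0, 0, 0, 0], [0, 0, 0, 0], [-1, 0, 0, 0], [-2.5, 0, 0, 0], [-3, 0, 0, 0], [-3, 0, 0, 0], [-2.5, 0, 0, 0], [-2, 0, 0, 0], [-1, 0, 0, 0]]
  ],
  "grip": 5.5
}}

```text
time: 21.75
eef_pos: [0.5445, 0.1555, 0.1575]
tcp_rot: [0.476, 0.523, -0.475, 0.524]
contact_force: [0.0, 0.8, -1.0]
opening: 0.643
```

```bash
python3 d.py .437 -.006 .16;  python3 - <<'E'
from h import *
st=sensors.get_state(); im=optics.read_camera("wrist"); cv2.imwrite("pics/k.png",im)
E
```

```text
pos [0.5445 0.1555 0.1575] jaw 5.5 shift cm [ -0.28 -12.24  15.05] open 0.643 F [ 0.   0.8 -1. ] t 21.75 q [0.1  0.12 1.91 0.   1.11 0.  ]
```

View pics/k.png

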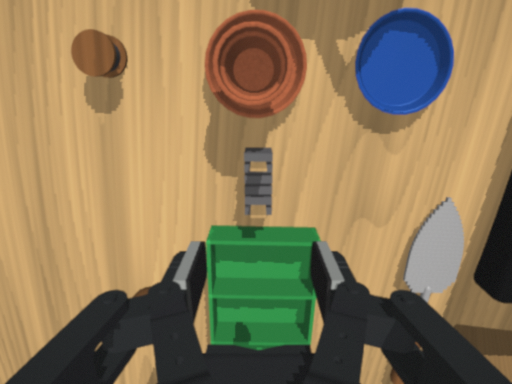

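>>> {"method": "arm_command", "body": {
  "increments": [
    [[0, -1, 1.2, 0], [0, -2.4, 3, 0], [0, -3, 3.7, 0], [0, -2.8, 3.4, 0], [0, -2, 2.4, 0], [0, -1, 1.3, 0], [0, 0, 0, 0.03], [0, 0, 0, 0], [0, 0, 0, 0]]
  ],
  "grip": 6.9
}}

```text
time: 22.92
eef_pos: [0.4372, -0.0049, 0.1557]
tcp_rot: [0.483, 0.517, -0.483, 0.516]
contact_force: [0.1, 0.3, -0.5]
opening: 0.808
```

```bash
python3 d.py .437 -.006 .006;  python3 - <<'E'
from h import *
st=sensors.get_state(); im=optics.read_camera("wrist"); 
for P in ([.437,-.006,.025],[.437,-.006,.058]):
    q=proj("wrist",P,st)[0]; print(q); cv2.circle(im,tuple(int(v) for v in q.round()),2,(0,0,255),-1)
cv2.imwrite("pics/l.png",im)
E
```

```text
pos [ 0.4372 -0.0049  0.1557] jaw 3.85 shift cm [14.97 -0.03  0.11] open 0.808 F [ 0.1  0.3 -0.5] t 22.93 q [-0.24 -0.18  2.21  0.    1.11 -0.31]
[257.32326744 183.9500577 ]
[257.23097999 195.20656388]
```

View pics/l.png

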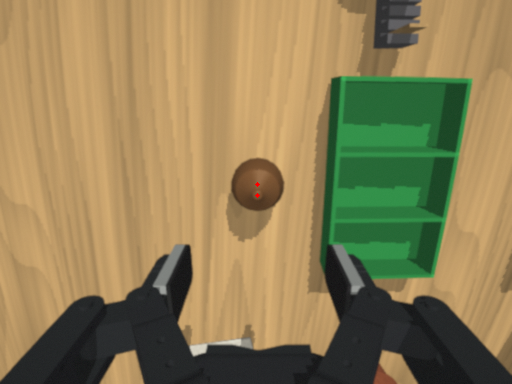

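>>> {"method": "arm_command", "body": {
  "increments": [
    [[1, 0, 0.1, 0], [2.5, 0, 0, 0], [3, 0, 0, 0], [3, 0, 0, 0], [2.5, 0, 0, 0], [1.6, 0, 0, 0], [0.9, 0, 0, 0], [0.5, 0, 0, 0], [0.1, 0, 0, 0], [0, 0, 0, 0]]
  ]
}}

```text
time: 24.22
eef_pos: [0.4374, -0.0066, 0.0052]
tcp_rot: [0.483, 0.516, -0.483, 0.517]
contact_force: [0.6, -0.3, 0.2]
opening: 0.807
```

>>> {"method": "arm_command", "body": {
  "increments": [
    [[0, 0, 0, 0], [0, 0, 0, 0], [0, 0, 0, 0], [0, 0, 0, 0], [0, 0, 0, 0], [0, 0, 0, 0], [0, 0, 0, 0]]
  ],
  "grip": 4.2,
  "grip_force": 25
}}

```text
time: 25.1
eef_pos: [0.4374, -0.0067, 0.0055]
tcp_rot: [0.483, 0.516, -0.483, 0.516]
contact_force: [-1.0, 0.7, 5.7]
opening: 0.577
```

>>> {"method": "arm_command", "body": {
  "increments": [
    [[-0.5, 0, 0, 0], [-1.5, 0, 0, 0], [-2.5, 0, 0, 0], [-2.5, 0, 0, 0], [-2, 0, 0, 0], [-1, 0, 0, 0], [0, 0, 0, 0]]
  ]
}}

```text
time: 25.98
eef_pos: [0.4374, -0.0066, 0.1056]
tcp_rot: [0.484, 0.516, -0.483, 0.517]
contact_force: [0.0, 0.2, 0.4]
opening: 0.577
```

```bash
python3 d.py .562 .0015 .10;  python3 - <<'E'
from h import *
st=sensors.get_state(); im=optics.read_camera("wrist"); cv2.imwrite("pics/n.png",im)
E
```

```text
pos [ 0.4374 -0.0066  0.1056] jaw 3.78 shift cm [5.800e-01 1.249e+01 1.000e-02] open 0.577 F [0.  0.2 0.4] t 25.98 q [-0.25 -0.1   2.24  0.    1.   -0.31]
```

View pics/n.png

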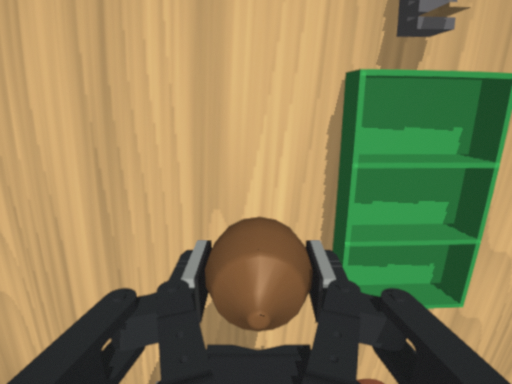

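>>> {"method": "arm_command", "body": {
  "increments": [
    [[0, 1.2, 0, 0], [0, 2.6, 0, 0], [0, 3.2, 0, 0], [0, 3, 0, 0], [0, 1.7, 0, 0], [0, 0.8, 0, 0], [0, 0, 0, 0], [0, 0, 0, 0]]
  ]
}}

```text
time: 27.02
eef_pos: [0.5609, 0.0018, 0.1042]
tcp_rot: [0.483, 0.517, -0.483, 0.516]
contact_force: [-0.8, -0.4, -0.6]
opening: 0.572
```

```bash
python3 d.py .562 .0015 .009;  python3 - <<'E'
from h import *
st=sensors.get_state(); im=optics.read_camera("wrist"); 
b=cv2.resize(im[60:],None,fx=1.5,fy=1.5,interpolation=2)
x,y,t=.562,.0015,.066
for v in(-.1,.0,.1):pass
for v0,v1 in((-.098,-.094),(-.034,-.030),(.030,.034),(.094,.098)):
  for v in(v0,v1):
    P=[[x+u*np.cos(t)-v*np.sin(t),y+u*np.sin(t)+v*np.cos(t),.036] for u in(-.057,.057)]
    q=((proj("wrist",P,st)-[0,60]+.5)*1.5-.5).round().astype(int); cv2.line(b,tuple(map(int,q[0])),tuple(map(int,q[1])),(255,255,255),1)
cv2.imwrite("pics/o.png",b)
E
```

```text
pos [0.5609 0.0018 0.1042] jaw 3.78 shift cm [9.52 0.12 0.04] open 0.572 F [-0.8 -0.4 -0.6] t 27.02 q [-0.18  0.18  1.95 -0.    1.01 -0.24]
```

View pics/o.png

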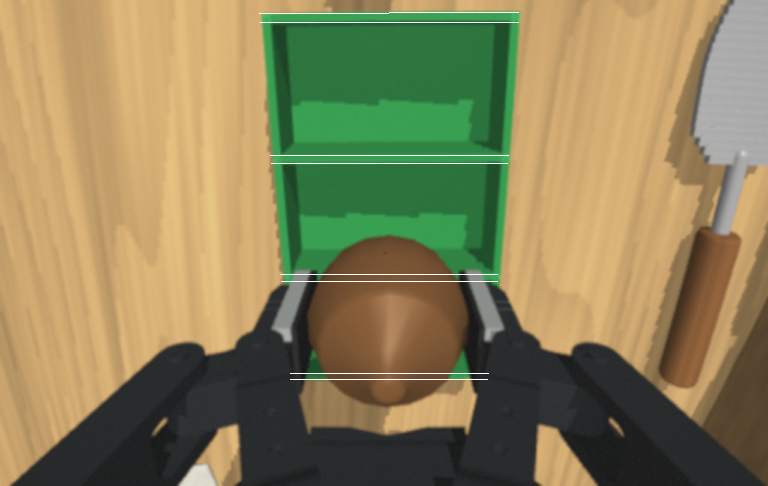

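Run:
```python
from h import *
st=sensors.get_state(); p=st["eef_pos"]
print(proj("wrist",[p+[0,0,.02],p+[0,0,.052]],st), onz("wrist",[60+392/1.5,388/1.5],p[2]+.052,st)-p)
```

```text
[[257.20713582 273.35214731]
 [256.91760856 321.38423096]] [6.56281443e-04 6.71174131e-05 5.20000000e-02]
```

>>> {"method": "arm_command", "body": {
  "increments": [
    [[0.8, 0.1, 0, 0], [1.8, 0, 0, 0], [2.2, 0, 0, 0], [1.8, 0, 0, 0], [1.2, 0, 0, 0], [0.8, 0, 0, 0], [0.4, 0, 0, 0], [0.3, 0, 0, 0], [0, 0, 0, 0], [0, 0, 0, 0]]
  ]
}}

```text
time: 28.32
eef_pos: [0.563, 0.0017, 0.0122]
tcp_rot: [0.483, 0.516, -0.483, 0.516]
contact_force: [-0.3, 0.1, -0.1]
opening: 0.573
```

```bash
python3 d.py .562 .0015 .0095
```

```text
pos [0.563  0.0017 0.0122] jaw 3.79 shift cm [ 0.27 -0.1   0.02] open 0.573 F [-0.3  0.1 -0.1] t 28.32 q [-0.18  0.33  1.98 -0.    0.84 -0.24]
```

>>> {"method": "arm_command", "body": {
  "increments": [
    [[0.15, 0, 0, 0], [0.1, 0, 0, 0], [0, 0, 0, 0]]
  ]
}}

```text
time: 28.7
eef_pos: [0.5627, 0.0018, 0.0096]
tcp_rot: [0.483, 0.516, -0.483, 0.516]
contact_force: [-1.1, 0.8, 2.4]
opening: 0.574
```

>>> {"method": "arm_command", "body": {
  "increments": [
    [[0, 0, 0, 0], [0, 0, 0, 0], [0, 0, 0, 0], [0, 0, 0, 0], [0, 0, 0, 0], [-1, 0, 0, 0], [-2.5, 0, 0, 0], [-3, 0, 0, 0], [-3, 0, 0, 0], [-2.5, 0, 0, 0], [-2, 0, 0, 0], [-1, 0, 0, 0]]
  ],
  "grip": 6.4
}}

```text
time: 30.2
eef_pos: [0.5634, 0.0017, 0.1614]
tcp_rot: [0.484, 0.515, -0.483, 0.517]
contact_force: [-0.7, -0.8, -0.1]
opening: 0.749
```

```bash
python3 d.py .419 -.37 .16
```

```text
pos [0.5634 0.0017 0.1614] jaw 3.78 shift cm [  0.12 -16.86  36.13] open 0.749 F [-0.7 -0.8 -0.1] t 30.2 q [-0.18  0.11  1.92 -0.    1.11 -0.24]
```

>>> {"method": "arm_command", "body": {
  "increments": [
    [[0, -0.7, 1.5, 0], [0, -1.5, 3.2, 0], [0, -2.3, 5.0, 0], [0, -2.4, 5.2, 0], [0, -2.4, 5.2, 0], [0, -2.4, 5.2, 0], [0, -2.2, 4.7, 0], [0, -1.6, 3.5, 0], [0, -1, 2.0, 0], [0, -0.4, 0.6, 0], [0, 0, 0, 0], [0, 0, 0, 0]]
  ],
  "grip": 5
}}

```text
time: 31.7
eef_pos: [0.4182, -0.3684, 0.1591]
tcp_rot: [0.483, 0.517, -0.483, 0.516]
contact_force: [-0.4, 0.0, -0.7]
opening: 0.587
```

```bash
python3 d.py .419 -.37 .008;  python3 - <<'E'
from h import *
st=sensors.get_state(); im=optics.read_camera("wrist"); 
for P in ([.419,-.37,.024],[.419,-.37,.066]):
    q=proj("wrist",P,st)[0]; print(q); cv2.circle(im,tuple(int(v) for v in q.round()),1,(0,0,255),-1)
cv2.imwrite("pics/p.png",cv2.resize(im[100:300,150:400],None,fx=3,fy=3))
im=optics.read_camera("top");cv2.imwrite("pics/p2.png",cv2.resize(im[130:290,110:310],None,fx=4,fy=4,interpolation=2)[:600])
E
```

```text
pos [ 0.4182 -0.3684  0.1591] jaw 3.87 shift cm [15.11  0.07  0.17] open 0.587 F [-0.4  0.  -0.7] t 31.7 q [-0.9   0.1   1.93  0.    1.11 -0.97]
[258.33907121 183.28437321]
[258.38023448 197.72534251]
```

View pics/p.png

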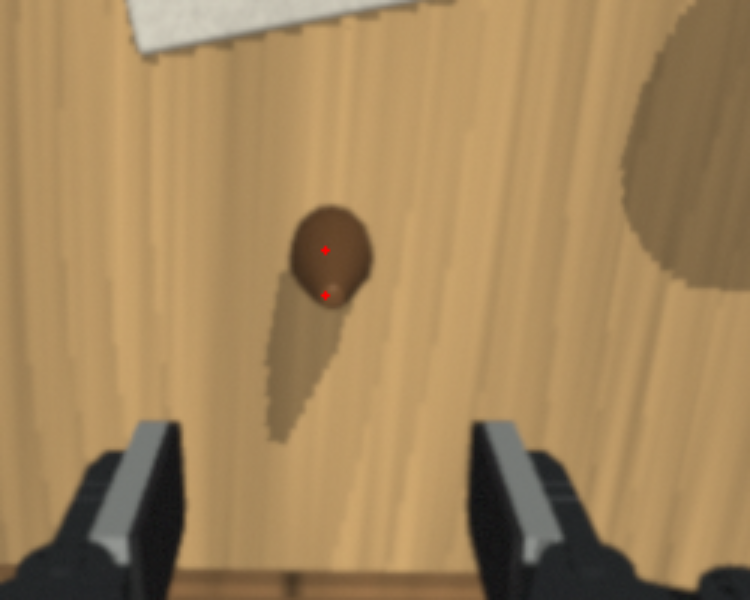

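View pics/p2.png

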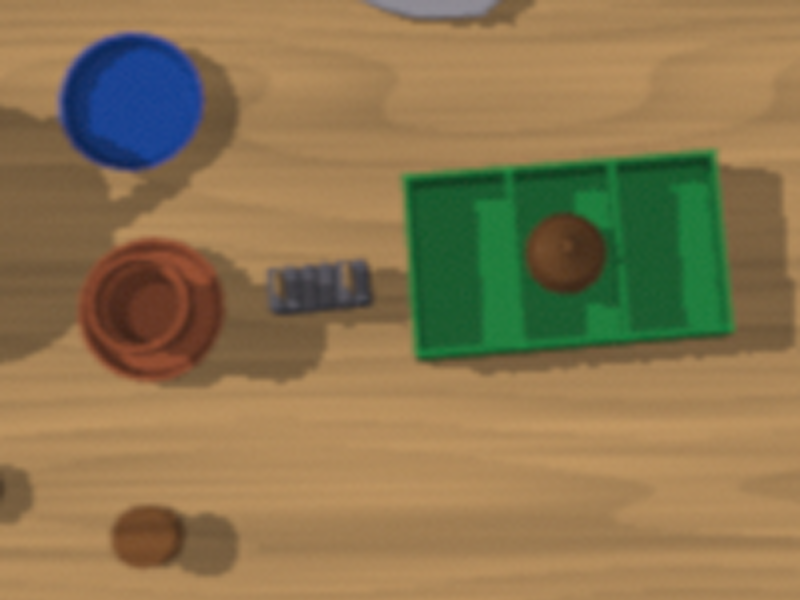

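>>> {"method": "arm_command", "body": {
  "increments": [
    [[1, 0.2, 0.1, 0], [2.5, 0, 0, 0], [3, 0, 0, 0], [3, 0, 0, 0], [2.6, 0, 0, 0], [1.7, 0, 0, 0], [1.0, 0, 0, 0], [0.5, 0, 0, 0], [0.1, 0, 0, 0], [0, 0, 0, 0]]
  ]
}}

```text
time: 33.05
eef_pos: [0.4203, -0.371, 0.006]
tcp_rot: [0.483, 0.516, -0.483, 0.517]
contact_force: [0.4, 0.4, -0.3]
opening: 0.588
```

>>> {"method": "arm_command", "body": {
  "increments": [
    [[0, 0, 0, 0], [0, 0, 0, 0], [0, 0, 0, 0], [0, 0, 0, 0], [0, 0, 0, 0], [0, 0, 0, 0]]
  ],
  "grip": 1.8,
  "grip_force": 25
}}

```text
time: 33.8
eef_pos: [0.4202, -0.3709, 0.0059]
tcp_rot: [0.483, 0.516, -0.483, 0.517]
contact_force: [-1.4, 0.4, 6.2]
opening: 0.302
```

>>> {"method": "arm_command", "body": {
  "increments": [
    [[-0.5, 0, 0, 0], [-1.5, 0, 0, 0], [-2.5, 0, 0, 0], [-3, 0, 0, 0], [-2.5, 0, 0, 0], [-1.2, 0, 0, 0], [0, 0, 0, 0], [0, 0, 0, 0]]
  ]
}}

```text
time: 34.8
eef_pos: [0.4193, -0.3698, 0.116]
tcp_rot: [0.483, 0.517, -0.483, 0.515]
contact_force: [0.2, -0.2, -0.8]
opening: 0.298
```

```bash
python3 d.py .5578 .0654 .12;  python3 - <<'E'
from h import *
st=sensors.get_state(); im=optics.read_camera("wrist"); p=st["eef_pos"]; print(proj("wrist",[p+[0,0,.019],p+[0,0,.061]],st))
cv2.imwrite("pics/q.png",cv2.resize(im[150:350,150:400],None,fx=3,fy=3))
E
```

```text
pos [ 0.4193 -0.3698  0.116 ] jaw 3.78 shift cm [ -0.34  16.68 -42.51] open 0.298 F [ 0.2 -0.2 -0.8] t 34.8 q [-0.9   0.16  1.95  0.    1.03 -0.97]
[[257.19817482 272.11217216]
 [256.73852403 339.44323815]]
```

View pics/q.png

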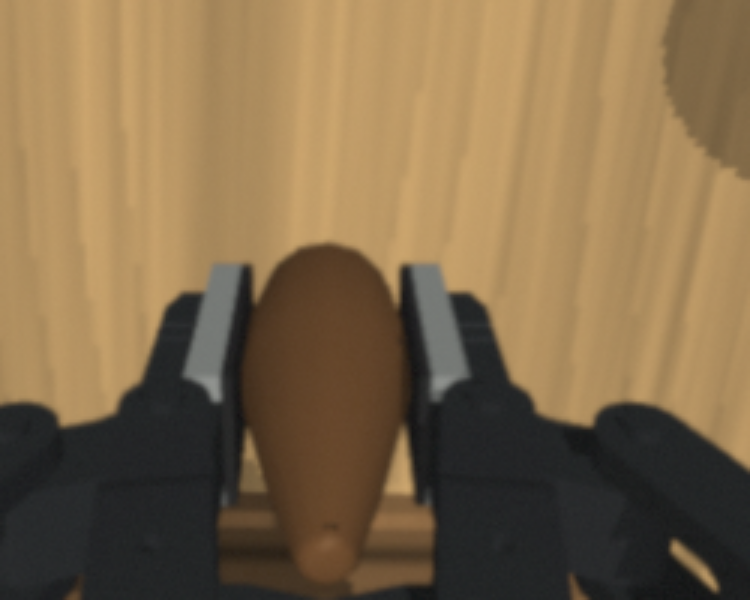

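>>> {"method": "arm_command", "body": {
  "increments": [
    [[-0.5, 0.5, -1.3, 0], [-0.5, 1.1, -2.8, 0], [-0.5, 1.7, -4.3, 0], [0, 2, -5.0, 0], [0, 2, -5.1, 0], [0, 2, -5.1, 0], [0, 2, -5.1, 0], [0, 1.9, -4.8, 0], [0, 1.5, -3.9, 0], [0, 1.1, -2.8, 0], [0, 0.6, -1.5, 0], [0, 0.3, -0.8, 0], [0, 0, 0, 0], [0, 0, 0, 0]]
  ]
}}

```text
time: 36.6
eef_pos: [0.5583, 0.0638, 0.1322]
tcp_rot: [0.483, 0.516, -0.484, 0.516]
contact_force: [1.1, -0.2, -0.9]
opening: 0.302
```

```bash
python3 d.py .5578 .0654 .010;  python3 - <<'E'
from h import *
st=sensors.get_state(); im=optics.read_camera("wrist"); 
cv2.imwrite("pics/r.png",im)
E
```

```text
pos [0.5583 0.0638 0.1322] jaw 3.72 shift cm [12.22 -0.04 -0.16] open 0.302 F [ 1.1 -0.2 -0.9] t 36.6 q [-0.07  0.14  1.94 -0.    1.06 -0.13]
```

View pics/r.png

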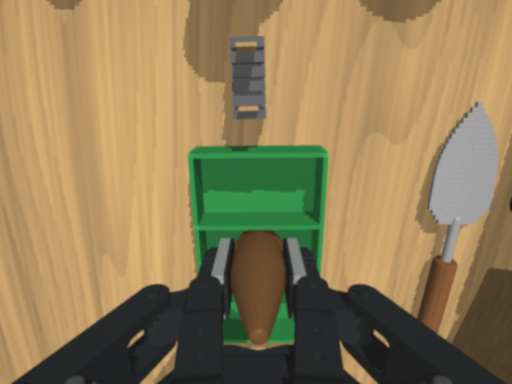

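Run:
```python
from h import *
st=sensors.get_state()
print(proj("wrist",[[.5578,.0654,.004],[.562,.0015,.03],[.562+.025,.0015,.03],[.562-.025,.0015,.03],[.562,.0265,.03]],st))
```

```text
[[257.19881446 181.89962266]
 [257.326819   256.08495933]
 [284.14818869 257.55167746]
 [230.40225669 254.55031066]
 [259.0673626  231.76071367]]
```

>>> {"method": "arm_command", "body": {
  "increments": [
    [[0.8, 0, -0.15, 0], [2, 0, 0, 0], [2.8, 0, 0, 0], [2.4, 0, 0, 0], [1.7, 0, 0, 0], [1.1, 0, 0, 0], [0.7, 0, 0, 0], [0.4, 0, 0, 0], [0.2, 0, 0, 0], [0, 0, 0, 0], [0, 0, 0, 0]]
  ]
}}

```text
time: 38.02
eef_pos: [0.5587, 0.0661, 0.0117]
tcp_rot: [0.483, 0.516, -0.483, 0.516]
contact_force: [0.7, -0.3, -0.6]
opening: 0.3
```

```bash
python3 d.py .5578 .0654 .010
```

```text
pos [0.5587 0.0661 0.0117] jaw 3.78 shift cm [ 0.17 -0.1   0.07] open 0.3 F [ 0.7 -0.3 -0.6] t 38.02 q [-0.06  0.33  1.98 -0.    0.84 -0.13]
```

>>> {"method": "arm_command", "body": {
  "increments": [
    [[0.1, 0, 0, 0], [0.1, 0, 0, 0], [0, 0, 0, 0]]
  ]
}}

```text
time: 38.4
eef_pos: [0.5586, 0.0661, 0.0099]
tcp_rot: [0.483, 0.516, -0.483, 0.516]
contact_force: [-1.8, 0.4, 4.3]
opening: 0.301
```

>>> {"method": "arm_command", "body": {
  "increments": [
    [[0, 0, 0, 0], [0, 0, 0, 0], [0, 0, 0, 0], [0, 0, 0, 0], [0, 0, 0, 0], [-1, 0, 0, 0], [-2.5, 0, 0, 0], [-3, 0, 0, 0], [-3, 0, 0, 0], [-2.5, 0, 0, 0], [-2, 0, 0, 0], [-1, 0, 0, 0]]
  ],
  "grip": 5
}}

```text
time: 39.9
eef_pos: [0.5592, 0.0661, 0.1614]
tcp_rot: [0.484, 0.515, -0.483, 0.517]
contact_force: [0.3, -0.1, -0.5]
opening: 0.585
```

```bash
python3 d.py .424 .368 .16
```

```text
pos [0.5592 0.0661 0.1614] jaw 3.79 shift cm [  0.09 -11.49 -31.01] open 0.585 F [ 0.3 -0.1 -0.5] t 39.9 q [-0.06  0.11  1.92  0.    1.11 -0.13]
```

>>> {"method": "arm_command", "body": {
  "increments": [
    [[0, -0.6, -1.5, 0], [0, -1.2, -3.2, 0], [0, -1.8, -5.0, 0], [0, -1.9, -5.2, 0], [0, -1.9, -5.2, 0], [0, -1.8, -4.6, 0], [0, -1.3, -3.5, 0], [0, -0.7, -2.0, 0], [0, -0.3, -0.8, 0], [0, 0, 0, 0], [0, 0, 0, 0]]
  ],
  "grip": 6
}}

```text
time: 41.28
eef_pos: [0.4233, 0.3672, 0.1589]
tcp_rot: [0.483, 0.516, -0.484, 0.516]
contact_force: [0.3, -0.8, -0.8]
opening: 0.702
```

```bash
python3 d.py .424 .368 .004;  python3 - <<'E'
from h import *
st=sensors.get_state(); im=optics.read_camera("wrist"); 
for P in ([.424,.368,.011],):
    q=proj("wrist",P,st)[0]; print(q); cv2.circle(im,tuple(int(v) for v in q.round()),1,(0,0,255),-1)
cv2.imwrite("pics/s.png",cv2.resize(im[100:300,150:400],None,fx=3,fy=3))
im=optics.read_camera("top");cv2.imwrite("pics/s2.png",cv2.resize(im[130:290,110:310],None,fx=4,fy=4,interpolation=2)[:600])
E
```

```text
pos [0.4233 0.3672 0.1589] jaw 3.74 shift cm [15.49  0.08 -0.08] open 0.702 F [ 0.3 -0.8 -0.8] t 41.27 q [ 0.53  0.11  1.92 -0.    1.11  0.47]
[258.49031775 177.18477666]
```

View pics/s.png

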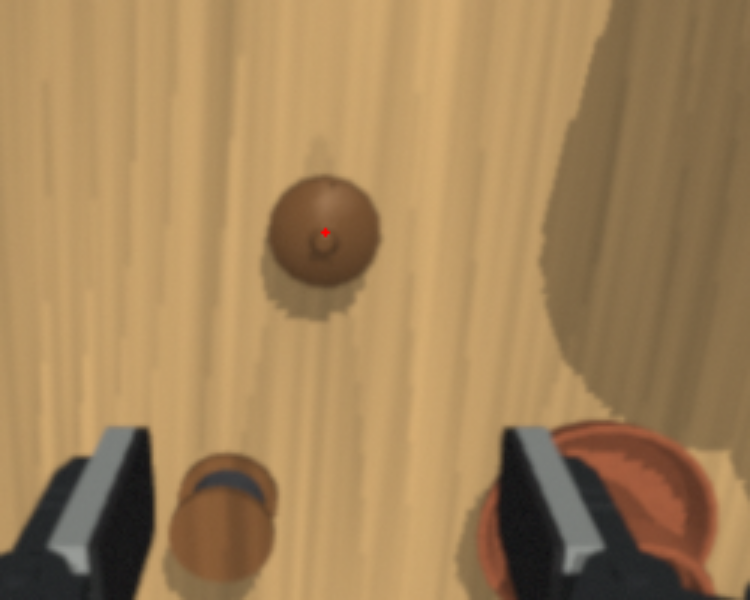

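View pics/s2.png

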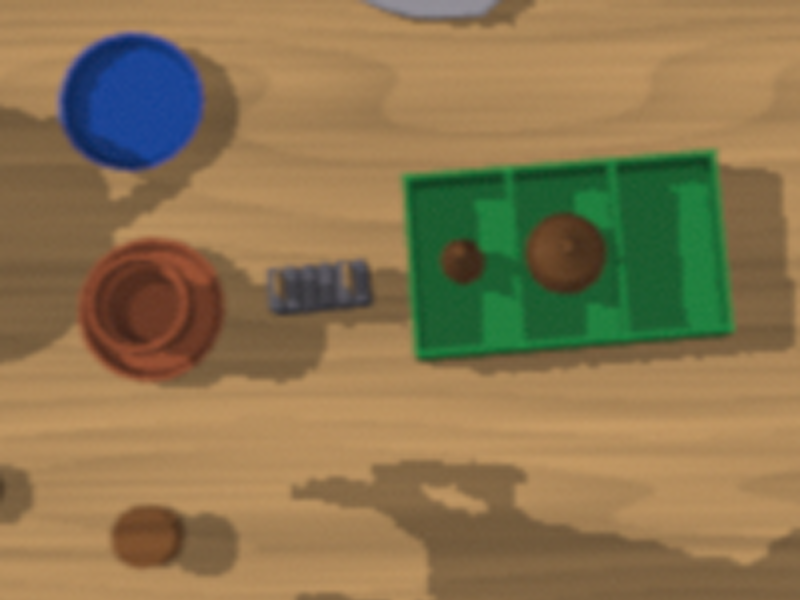

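>>> {"method": "arm_command", "body": {
  "increments": [
    [[1, 0.1, -0.1, 0], [2.5, 0, 0, 0], [3, 0, 0, 0], [3, 0, 0, 0], [2.6, 0, 0, 0], [1.7, 0, 0, 0], [1.0, 0, 0, 0], [0.6, 0, 0, 0], [0.2, 0, 0, 0], [0, 0, 0, 0], [0, 0, 0, 0]]
  ],
  "grip": 5.5
}}

```text
time: 42.75
eef_pos: [0.4245, 0.3692, 0.0039]
tcp_rot: [0.484, 0.516, -0.483, 0.516]
contact_force: [0.7, 0.5, 0.7]
opening: 0.644
```

```bash
python3 d.py .424 .368 .001
```

```text
pos [0.4245 0.3692 0.0039] jaw 3.79 shift cm [ 0.29 -0.06  0.12] open 0.644 F [0.7 0.5 0.7] t 42.75 q [0.54 0.34 1.98 0.   0.82 0.47]
```

>>> {"method": "arm_command", "body": {
  "increments": [
    [[0.2, 0, 0.1, 0], [0, 0, 0, 0], [0, 0, 0, 0], [0, 0, 0, 0], [0, 0, 0, 0], [0, 0, 0, 0], [0, 0, 0, 0]]
  ],
  "grip": 3,
  "grip_force": 22
}}

```text
time: 43.62
eef_pos: [0.4246, 0.3682, 0.0018]
tcp_rot: [0.484, 0.516, -0.483, 0.516]
contact_force: [-1.0, -0.4, 5.4]
opening: 0.422
```

>>> {"method": "arm_command", "body": {
  "increments": [
    [[-0.5, 0, 0, 0], [-1.5, 0, 0, 0], [-2.5, 0, 0, 0], [-3, 0, 0, 0], [-2.5, 0, 0, 0], [-1.5, 0, 0, 0], [0, 0, 0, 0], [0, 0, 0, 0]]
  ]
}}

```text
time: 44.62
eef_pos: [0.4235, 0.3675, 0.1151]
tcp_rot: [0.483, 0.516, -0.484, 0.516]
contact_force: [-0.7, -0.4, -0.4]
opening: 0.42
```

```bash
python3 d.py .5662 -.0624 .12;  python3 - <<'E'
from h import *
st=sensors.get_state(); im=optics.read_camera("wrist"); p=st["eef_pos"]; print(proj("wrist",[p+[0,0,.01],p+[0,0,.024]],st))
cv2.imwrite("pics/t.png",cv2.resize(im[150:350,150:400],None,fx=3,fy=3))
E
```

```text
pos [0.4235 0.3675 0.1151] jaw 3.78 shift cm [-0.47 11.41 43.84] open 0.42 F [-0.7 -0.4 -0.4] t 44.62 q [0.53 0.16 1.95 0.   1.03 0.47]
[[257.25568676 262.17233895]
 [257.125466   278.2957107 ]]
```

View pics/t.png

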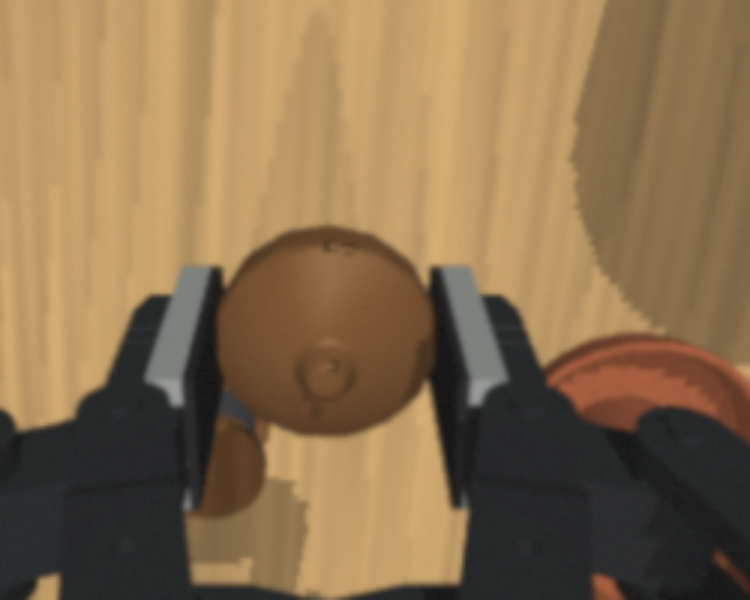

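>>> {"method": "arm_command", "body": {
  "increments": [
    [[-0.5, 0.3, 1.2, 0], [-0.5, 0.7, 2.8, 0], [-0.5, 1.1, 4.3, 0], [0, 1.3, 5.0, 0], [0, 1.4, 5.2, 0], [0, 1.4, 5.2, 0], [0, 1.4, 5.2, 0], [0, 1.3, 5.0, 0], [0, 1.1, 4.2, 0], [0, 0.8, 3.0, 0], [0, 0.4, 1.8, 0], [0, 0.2, 0.8, 0], [0, 0, 0.1, 0], [0, 0, 0, 0]]
  ]
}}

```text
time: 46.42
eef_pos: [0.5665, -0.0607, 0.1311]
tcp_rot: [0.483, 0.517, -0.483, 0.516]
contact_force: [0.4, -0.1, 0.1]
opening: 0.42
```

```bash
python3 d.py .5662 -.0624 .006
```

```text
pos [ 0.5665 -0.0607  0.1311] jaw 3.84 shift cm [12.51 -0.04  0.17] open 0.42 F [ 0.4 -0.1  0.1] t 46.42 q [-0.28  0.16  1.92  0.    1.06 -0.35]
```

>>> {"method": "arm_command", "body": {
  "increments": [
    [[0.8, 0, 0.1, 0], [2, 0, 0, 0], [2.8, 0, 0, 0], [2.4, 0, 0, 0], [1.7, 0, 0, 0], [1.1, 0, 0, 0], [0.8, 0, 0, 0], [0.5, 0, 0, 0], [0.3, 0, 0, 0], [0, 0, 0, 0], [0, 0, 0, 0]]
  ]
}}

```text
time: 47.8
eef_pos: [0.5673, -0.0627, 0.0077]
tcp_rot: [0.483, 0.516, -0.483, 0.517]
contact_force: [0.4, 0.3, -0.4]
opening: 0.422
```

```bash
python3 d.py .5662 -.0624 .006
```

```text
pos [ 0.5673 -0.0627  0.0077] jaw 3.78 shift cm [ 0.17 -0.1  -0.04] open 0.422 F [ 0.4  0.3 -0.4] t 47.8 q [-0.29  0.35  1.96 -0.    0.83 -0.35]
```

Lower the last bit, release, rise, and swing clear for the check.

>>> {"method": "arm_command", "body": {
  "increments": [
    [[0.1, 0, 0, 0], [0.1, 0, 0, 0], [0, 0, 0, 0]]
  ]
}}

```text
time: 48.18
eef_pos: [0.5671, -0.0627, 0.0059]
tcp_rot: [0.483, 0.516, -0.483, 0.516]
contact_force: [-1.8, 0.3, 5.0]
opening: 0.421
```

>>> {"method": "arm_command", "body": {
  "increments": [
    [[0, 0, 0, 0], [0, 0, 0, 0], [0, 0, 0, 0], [0, 0, 0, 0], [0, 0, 0, 0], [-1, 0, 0, 0], [-2.5, 0, 0, 0], [-3, 0, 0, 0], [-3, 0, 0, 0], [-3, 0, 0, 0], [-3, 0, 0, 0], [-2, 0, 0, 0]]
  ],
  "grip": 5.8
}}

```text
time: 49.68
eef_pos: [0.5675, -0.0627, 0.1828]
tcp_rot: [0.484, 0.515, -0.483, 0.517]
contact_force: [0.1, -1.1, -0.4]
opening: 0.677
```

>>> {"method": "arm_command", "body": {
  "increments": [
    [[0, -1, 2, 0], [0, -1, 3, 0], [0, -1, 4, 0], [0, -1, 4, 0], [0, -1, 4, 0], [0, -1, 3, 0], [0, 0, 2, 0], [0, 0, 0, 0], [0, 0, 0, 0], [0, 0, 0, 0]]
  ]
}}

```text
time: 50.92
eef_pos: [0.5218, -0.2849, 0.1801]
tcp_rot: [0.483, 0.517, -0.483, 0.516]
contact_force: [-0.1, 0.1, -0.1]
opening: 0.679
```

```bash
python3 d.py .424 .368 .16
python3 - <<'E'
from h import *
im=optics.read_camera("top");cv2.imwrite("pics/u.png",cv2.resize(im[130:280,110:310],None,fx=4,fy=4,interpolation=2))
im=optics.read_camera("scene");cv2.imwrite("pics/u2.png",cv2.resize(im[100:290,160:420],None,fx=3,fy=3,interpolation=2))
im=optics.read_camera("wrist");cv2.imwrite("pics/u3.png",im)
E
```

```text
pos [ 0.5218 -0.2849  0.1801] jaw 3.87 shift cm [  2.05  -5.36 -65.8 ] open 0.679 F [-0.1  0.1 -0.1] t 50.92 q [-0.67  0.16  1.83  0.    1.16 -0.74]
```

View pics/u.png

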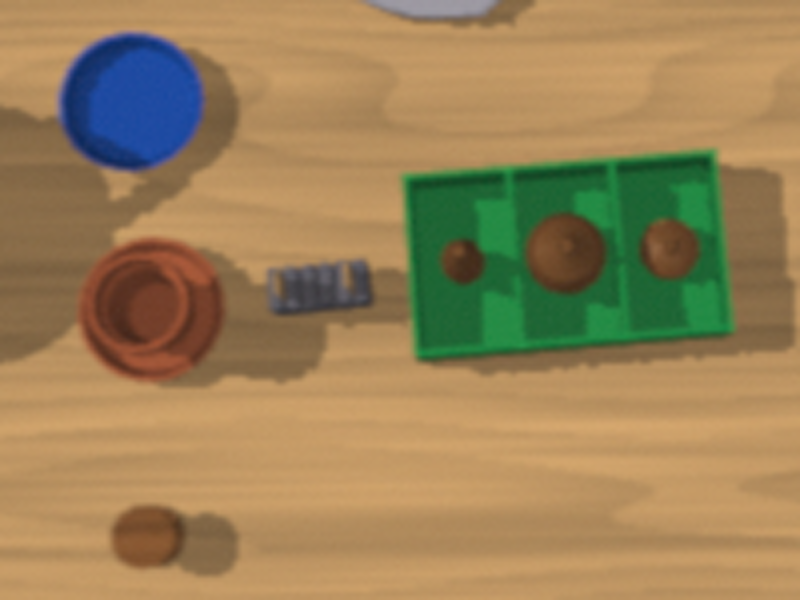

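View pics/u2.png

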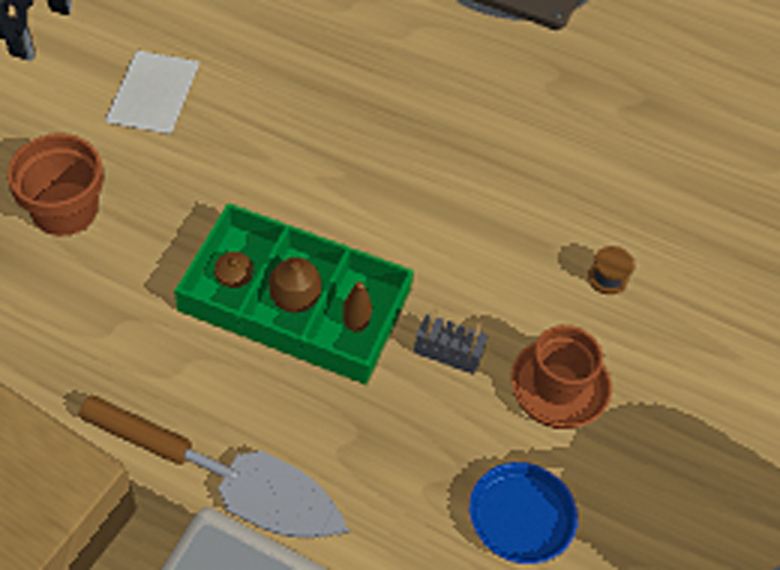

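View pics/u3.png

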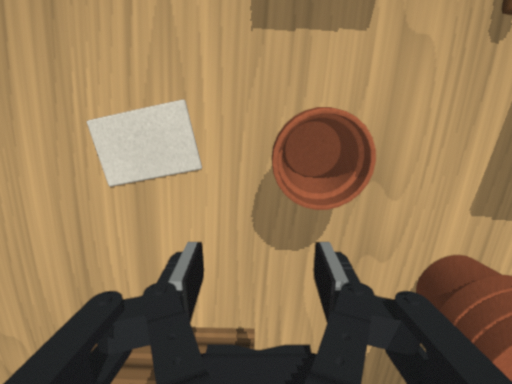

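```bash
python3 -c "
from plant import ctrl; print(ctrl.sign_off())"
```

```text
the job is handed in; nothing more can be done
None
```

The bench is set up as asked and I handed the job in at about 51 s, with the gripper open, well above the bench and touching nothing.

- **Done, in the order asked:**
  1. The small pot stands in the terracotta saucer, not the blue look-alike.
  2. The tag holder stands in the gap on the tray–saucer line, with its long side along that line.
  3. The bulbs are in the tray: the round one in the middle cell, the slim one in the cell nearer the saucer, the flat one in the far cell.
- **Last checks:** The final top and scene pictures show the pot, the holder and all three bulbs upright in their places. The spool and trowel look to be where they lay at the start. The wrist force stayed around 6 N at most in the readings taken after each move.
- **Disagreements:** The two fixed cameras differed by up to about 4 mm for some of the things. Wrist-camera views before most of the grasps and placings agreed to within about 2 mm. No check failed.

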